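# Find the full screw tin by its weight

## Robot

A 6-joint arm with a two-finger parallel gripper is mounted at the origin on the work surface. World frame = base frame: x ahead of the robot, y to its left, z up, the work surface at z = 0. Lengths are in m, angles in rad, forces in N, time in s.
With the tool pointing down it reaches from about 0.35 to 0.875 m from the base axis. Payload 4.2 kg.
Tool frame: the origin (TCP) lies at the very end of the fingers, on their centre line; the grasp point (between the pads) lies 19 mm behind it; z points along the fingers, x is the direction in which the jaws open and shut, and the axes are right-handed (so a half turn about z gives the same grasp; the last joint's range is limited). The gripper opens to 85 mm and grips with 20 to 120 N. Pads are 22 mm wide; open, the fingers measure 114 mm over their backs; the gripper's body (76 mm by 85 mm) begins 54 mm behind the grasp point. The pads swing forward as they close: fully open they stand 13 mm farther back than shut.
Start: joints at [1.424, 0.385, 0.008, 0, -1.194, -0.259], TCP at [0.247, 0.574, 0.231] pointing down, gripper open.
Joint ranges: [-3.14, 3.14], [-1.21, 2.06], [-1.07, 1.41], [-3.16, 2.05], [-2.99, -0.16], [-3.1, 3.1]. Speed limits (rad/s): [2.79, 2.79, 3.14, 3.14, 3.14, 3.14].

## Interface

Orientations are given as a rotation vector (axis times angle).
In Python, from station import manip, viewer, workorder gives the robot as it stands. The module is installed in compiled form; this text tells all that it offers.
- The arm moves only by the tool jog_arm, never from a script. Its argument "moves" is one flat list of numbers, 6 for each row, row after row: the shift along the world's x, y, z in units of 30 mm (1.0 is 30 mm), then the turn, a rotation vector about the world's x, y, z in units of 5 degrees (1.0 is 5 degrees). A call has 1 to 20 rows; each row shifts and turns the pose as measured when the row begins; what a row does not reach is not made up. A row lasts 1/12 s, in which the tool goes at most 41.7 mm and 7.16 degrees, less where a joint would pass 70% of its speed; a pose out of reach is approached as far as the arm can. A call is refused whole if a number of a shift passes 1 or a number of a turn 1, either way. A call with a gripper value outside its range is refused whole. "fingers" is the opening, from 0 (shut) to 1 (fully open), set as the call begins (left out, the last holds). The fingers move at their own pace and stop on an object; "force" is the grip in N (left out, the last holds). Time passes only in rows, so rows that do not move let the fingers close. It gives the time, the measured TCP pose, the force and the opening at its end, in the units of the state.
- manip.read_state(): the state, without advancing time (a new reading comes with each control period).
- viewer.camera(name): name is "scene" or "top"; returns the picture (480x640x3 uint8, red, green, blue); there is no depth.
- viewer.camera_params(name): a dict with "intrinsics" (3x3 intrinsics, pixels), "R" (3x3) and "t" (3): a world point X has camera coordinates R X + t. Camera axes: x right, y down, z forward; pixel columns grow to the right and rows downward; lengths in m; the calibration is good to about 2 mm. A picture is of the moment at which its call begins. camera_params takes no time and is no camera call.
- workorder.sign_off(): hands the job in, once; it reports no verdict.
The state is a dict: "clock": time; "joint_pos": joint angles; "qd": joint speeds; "joint_torque": joint torques, N m; "ee_pos": TCP position; "ee_rot": TCP orientation; "ft_force": force on the tool from outside, world axes, zero at the start; "moment": the same for the moment, N m; "opening": finger opening in m.
Only numpy, scipy, OpenCV 4.12 (cv2) and the standard library are available. Lean on these libraries where they do the work, as an engineer would, in place of code of your own. Each camera call takes 0.05 s, during which the arm holds its last target. There are 200 camera calls.

## Task

One of the three identical closed screw tins is full and clearly heavier than the other two, which are about half empty: find it by lifting them to feel their weight. Stand the two lighter tins upright on the floor of the empty wooden tray, and finish with the program ending while you still hold the heaviest one upright and still, its base at least 10 cm above the bench. Never drop or tip over a tin, and leave everything else on the bench where it is.

Things in the scene. Friction and masses are not known exactly. Their poses are not given: they have to be found in the camera images.
- tin_1_center (a point): one of three outwardly identical closed round steel tins, 60 mm diameter (lid 61 mm, its top 10 mm), 80 mm tall, standing upright; this point is its centre, 40 mm above its base, z along its axis. Any of the three may be the heaviest and they may stand in any arrangement. Each weighs 0.2 to 0.95 kg; the heaviest is at least 0.3 kg heavier than either of the others, which differ by less than 0.15 kg. At least 30 mm is free all round each tin at the start
- tin_2_center (a point): one of three outwardly identical closed round steel tins, 60 mm diameter (lid 61 mm, its top 10 mm), 80 mm tall, standing upright; this point is its centre, 40 mm above its base, z along its axis. Any of the three may be the heaviest and they may stand in any arrangement. Each weighs 0.2 to 0.95 kg; the heaviest is at least 0.3 kg heavier than either of the others, which differ by less than 0.15 kg. At least 30 mm is free all round each tin at the start
- tin_3_center (a point): one of three outwardly identical closed round steel tins, 60 mm diameter (lid 61 mm, its top 10 mm), 80 mm tall, standing upright; this point is its centre, 40 mm above its base, z along its axis. Any of the three may be the heaviest and they may stand in any arrangement. Each weighs 0.2 to 0.95 kg; the heaviest is at least 0.3 kg heavier than either of the others, which differ by less than 0.15 kg. At least 30 mm is free all round each tin at the start
- tray: shallow open wooden tray fixed to the bench, 230 mm along its own x, 120 mm along its own y, walls 26 mm tall overall and 4 mm thick, floor 4 mm thick; empty at the start, room for two tins side by side along x (for example 55 mm either side of its middle). Origin: centre of its underside on the bench, z up
- tray_in (a point): centre of the tray's inner floor, on the floor's surface; same axes as the tray
- wrench: bystander, to be left alone: steel wrench lying on the bench, 160 mm long; origin under its middle
- bolt: bystander, to be left alone: steel hex bolt with nut, lying on the bench, about 36 mm long and 18 mm high; origin under its middle
- drawer_cup: bystander, to be left alone: small clear parts drawer with a few screws in it, 90 x 52 x 36 mm; origin under its middle
- soap: bystander, to be left alone: bar of soap, 75 x 48 x 24 mm; origin under its middle
- scrub_brush: bystander, to be left alone: scrubbing brush, 130 mm long along its y, 34 mm wide, 34 mm high; origin under its middle
- cleaner_jar: bystander, to be left alone: squat jar of hand cleaner, 72 mm diameter, 78 mm tall; origin under its middle
- spray_bottle: bystander, to be left alone: spray bottle, 72 mm diameter, 200 mm tall; origin under its middle
Things that resemble listed ones, but are neither listed nor needed, are in the scene too. What is shaped like the part that bears tin_1_center but blue, pink or purple is not meant.

How it is judged:
By the outcome, as a careful person would: the job done as asked, in the order asked, and still so for the second after the job is handed in, while the arm keeps its last pose, push and grip.
It also fails if it takes over 72 s, if anything falls off the work surface, if the arm or the gripper's body presses on something with over 40 N, if the wrist force passes 120 N, or if a joint passes its speed limit or range.

## Working session

There is one attempt and no reset: what is moved stays moved. The work goes in short steps, Python scripts to look and compute and a tool call to move; the robot and the scene stay as the last step left them, time stands still between calls to the robot, and variables do not carry over. Pictures are saved under pics/ and viewed, about 8 in all and at most 12, crops included, and the job is handed in when it is done.

Besides the shell and the picture viewer there is one more tool, called as a command line: name --argument value ..., lists and objects as JSON in quotes. jog_arm: Moves the arm, as the interface text tells. Its arguments: {"type":"object","properties":{"moves":{"type":"array"},"fingers":{"type":"number"},"force":{"type":"number"}},"required":["moves"]}

```bash
mkdir -p pics; python3 - <<'E'
from station import manip, viewer
import cv2,numpy as np
for n in("scene","top"):
    cv2.imwrite(f"pics/{n}0.png",viewer.camera(n)[:,:,::-1]); p=viewer.camera_params(n)
    print(n,np.round(p["intrinsics"],1).tolist(),np.round(p["R"],3).tolist(),np.round(p["t"],3))
s=manip.read_state();print(s)
E
```

```text
scene [[489.8, 0.0, 322.6], [0.0, 489.8, 231.4], [0.0, 0.0, 1.0]] [[0.565, 0.825, 0.002], [0.498, -0.339, -0.798], [-0.658, 0.451, -0.603]] [-0.347 -0.196  1.316]
top [[606.0, 0.0, 315.0], [0.0, 606.0, 230.5], [0.0, 0.0, 1.0]] [[-0.011, -1.0, 0.003], [-0.985, 0.01, -0.174], [0.174, -0.005, -0.985]] [0.066 0.558 1.132]
{'clock': 0.1, 'joint_pos': array([ 1.42359914e+00,  3.85484232e-01,  6.76540694e-03, -3.93518419e-04,
       -1.19401270e+00, -2.58620385e-01]), 'qd': array([ 0.00023256, -0.00094307,  0.00351474,  0.00121277,  0.00021411,
        0.00051577]), 'joint_torque': array([-3.07963674e-04, -3.93320775e+01,  1.88928688e+01,  4.19789091e+00,
       -2.58214372e-03,  7.54017329e-07]), 'ee_pos': array([0.24650924, 0.5737685 , 0.23033552]), 'ee_rot': array([ 1.72715402e+00, -2.62235076e+00,  1.88185791e-03]), 'ft_force': array([-0.1177404 , -0.05681646, -0.94173043]), 'moment': array([ 0.00745877,  0.03941161, -0.00301321]), 'opening': 0.08508991029673255}
```

View pics/top0.png

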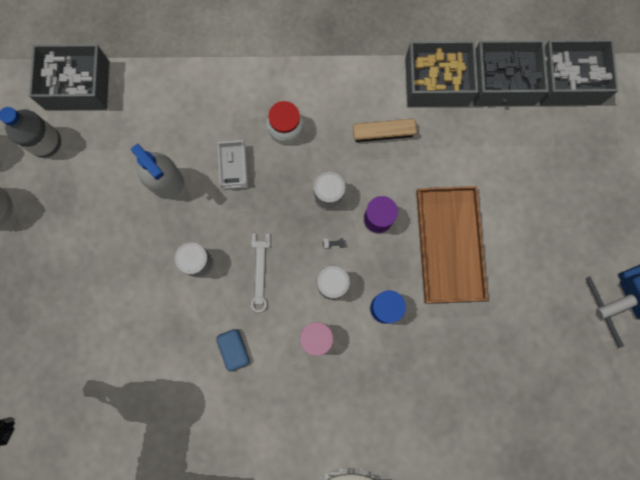

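View pics/scene0.png

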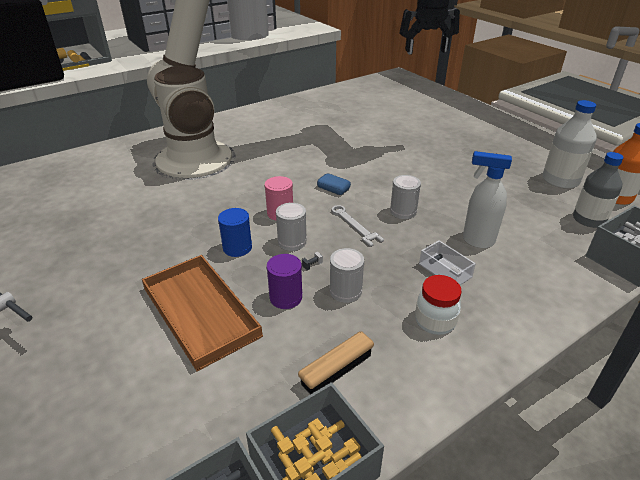

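The top view shows three grey tins, lids near (329,187), (192,258) and (333,282). The tray has its corners near (418,188), (476,187), (486,301) and (426,303). The purple, blue and pink cans are decoys.

```bash
cat > h.py <<'E'
from station import manip, viewer
import cv2,numpy as np
def ray(n,uv,z):
    p=viewer.camera_params(n);R,t=np.array(p["R"]),np.array(p["t"])
    d=R.T@np.linalg.solve(p["intrinsics"],[uv[0],uv[1],1]);c=-R.T@t
    return c+d*(z-c[2])/d[2]
def proj(n,X):
    p=viewer.camera_params(n);q=np.array(p["intrinsics"])@(np.array(p["R"])@X+np.array(p["t"]));return q[:2]/q[2]
E
python3 - <<'E'
from h import *
im=cv2.imread("pics/top0.png");hsv=cv2.cvtColor(im,cv2.COLOR_BGR2HSV)
def blob(m,u,v):
    n,l,s,c=cv2.connectedComponentsWithStats(m.astype(np.uint8))
    k=l[v,u];cn=cv2.findContours((l==k).astype(np.uint8),0,1)[0][0];return cn,s[k]
for u,v in((329,187),(192,258),(333,282)):
    m=(hsv[...,2]>165)&(hsv[...,1]<40)
    cn,s=blob(m,u,v);(c,r)=cv2.minEnclosingCircle(cn);e=cv2.fitEllipse(cn)
    print(c,r,e,s[4],ray("top",e[0],.08).round(4))
for u,v in((381,214),(389,307),(317,339)):
    print("decoy",ray("top",(u,v),.08).round(3))
for nm,u,v in(("bolt",334,243),("wrtop",261,238),("wrbot",259,308),("soap",233,350),("jar",285,117),("drawer",232,165),("spray",150,160),("brush",385,130)):
    print(nm,ray("top",(u,v),.02).round(3))
m=(hsv[...,0]<20)&(hsv[...,1]>80)
cn,s=blob(m,455,245);r=cv2.minAreaRect(cn);print(r,s)
for p in cv2.boxPoints(r):print(ray("top",p,.026).round(4))
print(ray("top",r[0],.026))
E
```

```text
(328.9961242675781, 186.406982421875) 12.010872840881348 ((328.8799743652344, 186.1570587158203), (22.467405319213867, 23.17544937133789), 86.61932373046875) 441 [0.6393 0.0331 0.08  ]
(190.0, 257.6363525390625) 13.09226131439209 ((190.05177307128906, 257.5386047363281), (23.532123565673828, 24.88904571533203), 58.18674850463867) 492 [0.5039 0.2963 0.08  ]
(332.6822814941406, 281.17596435546875) 12.720671653747559 ((332.7141418457031, 281.15789794921875), (24.373703002929688, 24.572729110717773), 41.003562927246094) 504 [0.4565 0.0287 0.08  ]
decoy [ 0.584 -0.065  0.08 ]
decoy [ 0.407 -0.075  0.08 ]
decoy [0.35  0.059 0.08 ]
bolt [0.538 0.023 0.02 ]
wrtop [0.55  0.168 0.02 ]
wrbot [0.411 0.171 0.02 ]
soap [0.331 0.221 0.02 ]
jar [0.802 0.12  0.02 ]
drawer [0.701 0.228 0.02 ]
spray [0.713 0.395 0.02 ]
brush [ 0.772 -0.086  0.02 ]
((451.7430114746094, 244.09140014648438), (116.4923095703125, 63.087913513183594), 85.84036254882812) [ 417  186   71  117 7123]
[ 0.6468 -0.144   0.026 ]
[ 0.655  -0.2713  0.026 ]
[ 0.4217 -0.2742  0.026 ]
[ 0.4142 -0.1511  0.026 ]
[ 0.53246849 -0.21014471  0.026     ]
```

```bash
python3 - <<'E'
from h import *
im=cv2.imread("pics/top0.png")
for u,v in((329,187),(192,258),(333,282)):
    x0,y0=u-28,v-28
    g=cv2.resize(cv2.cvtColor(im[y0:v+28,x0:u+28],6),None,fx=6,fy=6,interpolation=2)
    c=cv2.HoughCircles(cv2.GaussianBlur(g,(0,0),4),cv2.HOUGH_GRADIENT_ALT if 0 else cv2.HOUGH_GRADIENT,1,60,param1=40,param2=12,minRadius=80,maxRadius=118)
    for a in c[0][:2]:
        X=ray("top",((a[0]+.5)/6-.5+x0,(a[1]+.5)/6-.5+y0),.08);print(a,X.round(4), "scene px",proj("scene",X).round(1))
s=cv2.imread("pics/scene0.png")[170:310,220:440];t=im[160:320,150:370]
a=np.hstack([cv2.resize(s,(396,420),interpolation=2)*1,cv2.resize(t,(396,420),interpolation=2)])
cv2.imwrite("pics/c.png",a)
E
```

```text
[171.5 161.5  97.2] [0.6406 0.0325 0.08  ] scene px [346.2 259.1]
[162.5 167.5  94.1] [0.5039 0.2952 0.08  ] scene px [405.5 181.7]
[172.5 167.5  94.3] [0.4559 0.0275 0.08  ] scene px [289.1 210.6]
```

View pics/c.png

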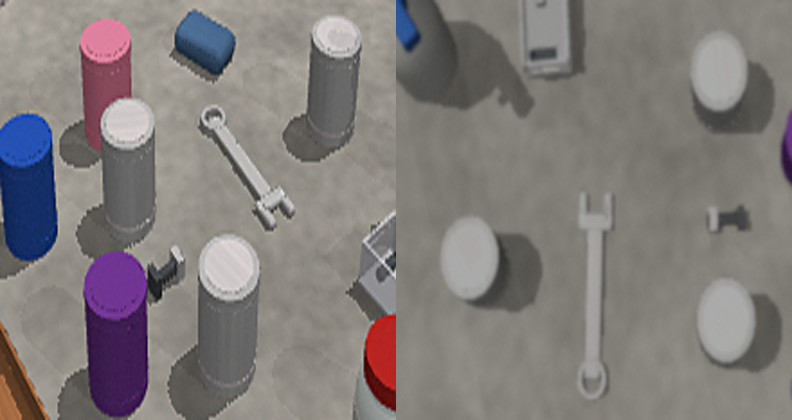

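The crop confirms the lid centres agree in both views to about 2 mm. Next I go above tin 2, the one at (0.504, 0.296).

jog_arm --moves '[0.71, -0.77, 0, 0, 0, 0.39, 0.71, -0.77, 0, 0, 0, 0.39, 0.71, -0.77, 0, 0, 0, 0.39, 0.71, -0.77, 0, 0, 0, 0.39, 0.71, -0.77, 0, 0, 0, 0.39, 0.71, -0.77, 0, 0, 0, 0.39, 0.71, -0.77, 0, 0, 0, 0.39, 0.71, -0.77, 0, 0, 0, 0.39, 0.71, -0.77, 0, 0, 0, 0.39, 0.71, -0.77, 0, 0, 0, 0.39, 0.71, -0.77, 0, 0, 0, 0.39, 0.71, -0.77, 0, 0, 0, 0.39, 0, 0, 0, 0, 0, 0, 0, 0, 0, 0, 0, 0]' --fingers 1

```text
clock: 1.27
ee_pos: [0.5073, 0.28, 0.2217]
ee_rot: [2.24, -2.181, 0.007]
ft_force: [-0.5, -0.5, -0.5]
opening: 0.0852
```

jog_arm --moves '[-0.11, 0.5, 0, 0, 0, 0, 0, 0, -0.6, 0, 0, 0, 0, 0, -0.6, 0, 0, 0, 0, 0, -0.6, 0, 0, 0, 0, 0, 0, 0, 0, 0, 0, 0, 0, 0, 0, 0]'

```text
clock: 1.77
ee_pos: [0.501, 0.3017, 0.1662]
ee_rot: [2.245, -2.178, 0.006]
ft_force: [-0.4, -0.3, 0.7]
opening: 0.0852
```

jog_arm --moves '[0.1, -0.2, 0, 0, 0, 0, 0, 0, 0, 0, 0, 0, 0, 0, -0.6, 0, 0, 0, 0, 0, -0.6, 0, 0, 0, 0, 0, -0.6, 0, 0, 0, 0, 0, -0.6, 0, 0, 0, 0, 0, -0.6, 0, 0, 0, 0, 0, -0.5, 0, 0, 0, 0, 0, -0.3, 0, 0, 0, 0, 0, 0, 0, 0, 0, 0, 0, 0, 0, 0, 0]'

```text
clock: 2.68
ee_pos: [0.51, 0.3032, 0.0616]
ee_rot: [-2.25, 2.173, -0.011]
ft_force: [0.5, -0.0, 0.2]
opening: 0.0858
```

```bash
python3 - <<'E'
from h import *
for i in range(3):
    s=manip.read_state();print(s["clock"],s["ee_pos"],s["ft_force"],s["qd"].round(3))
    if i<2: im=viewer.camera("top")
E
```

```text
2.6833 [0.51003623 0.30316611 0.06155275] [ 0.46408668 -0.03369537  0.19265738] [-0.002  0.004  0.005  0.    -0.002  0.   ]
2.7333 [0.51005307 0.30326551 0.06172112] [ 0.28817885 -0.05048318  0.13653716] [ 0.    -0.009  0.004 -0.003  0.002  0.001]
2.7833 [0.51013352 0.3033377  0.06200094] [-0.29709873 -0.05877532 -0.16153305] [ 0.001 -0.006  0.    -0.001  0.003  0.001]
```

jog_arm --moves '[0, 0, 0, 0, 0, 0, 0, 0, 0, 0, 0, 0]'

```text
clock: 2.95
ee_pos: [0.5111, 0.3042, 0.0641]
ee_rot: [-2.247, 2.17, -0.011]
ft_force: [-0.3, -0.4, 0.1]
opening: 0.0857
```

jog_arm --moves '[-0.13, -0.16, -0.04, 0, 0, 0, -0.13, -0.16, -0.04, 0, 0, 0, -0.02, -0.02, -0.4, 0, 0, 0, -0.02, -0.02, -0.4, 0, 0, 0, -0.02, -0.02, -0.35, 0, 0, 0, -0.02, -0.02, -0.04, 0, 0, 0]'

```text
clock: 3.45
ee_pos: [0.5002, 0.2911, 0.0285]
ee_rot: [-2.242, 2.165, -0.011]
ft_force: [-1.0, -0.6, -0.3]
opening: 0.0853
```

jog_arm --moves '[0.1, 0.12, 0, 0, 0, 0, 0, 0, 0, 0, 0, 0]'

```text
clock: 3.62
ee_pos: [0.5027, 0.294, 0.0287]
ee_rot: [-2.242, 2.166, -0.012]
ft_force: [-0.0, 0.4, 0.2]
opening: 0.0853
```

jog_arm --moves '[0, 0, -0.03, 0, 0, 0, 0, 0, -0.03, 0, 0, 0, 0, 0, -0.03, 0, 0, 0, 0, 0, -0.03, 0, 0, 0, 0, 0, -0.03, 0, 0, 0, 0, 0, -0.03, 0, 0, 0]' --fingers 0 --force 60

```text
clock: 4.12
ee_pos: [0.5041, 0.2958, 0.0287]
ee_rot: [-2.241, 2.16, -0.013]
ft_force: [-2.8, -1.5, 6.2]
opening: 0.0589
```

jog_arm --moves '[0, 0, 0.1, 0, 0, 0, 0, 0, 0.3, 0, 0, 0, 0, 0, 0.5, 0, 0, 0, 0, 0, 0.6, 0, 0, 0, 0, 0, 0.6, 0, 0, 0, 0, 0, 0.6, 0, 0, 0, 0, 0, 0.6, 0, 0, 0, 0, 0, 0.3, 0, 0, 0, 0, 0, 0, 0, 0, 0, 0, 0, 0, 0, 0, 0, 0, 0, 0, 0, 0, 0]'

```text
clock: 5.03
ee_pos: [0.4916, 0.2862, 0.1267]
ee_rot: [2.247, -2.188, -0.002]
ft_force: [-0.1, 0.8, -8.0]
opening: 0.059
```

```bash
cat > w.py <<'E'
from h import *
f=[]
for i in range(6):
    viewer.camera("top"); s=manip.read_state();f.append(s["ft_force"])
print(s["clock"],s["ee_pos"],s["ee_rot"],s["opening"],np.mean(f,0),np.std(f,0),s["joint_torque"].round(2),s["moment"].round(3))
E
python3 w.py
```

```text
5.3333 [0.49211723 0.28653786 0.12715344] [ 2.24818641e+00 -2.18810781e+00 -1.03695193e-03] 0.05902335170302953 [ 5.58184191e-03 -1.42074661e-01 -7.76476475e+00] [0.19121795 0.43127386 0.59659936] [-1.000e-02 -4.075e+01  1.850e+01  4.520e+00 -2.000e-02  0.000e+00] [-0.017 -0.022  0.004]
```

About 7.8 N, or 0.79 kg. That is above what a light tin can weigh (0.65 kg at most), so this is probably the heavy one. I set it back down and weigh the others.

jog_arm --moves '[0, 0, -0.3, 0, 0, 0, 0, 0, -0.6, 0, 0, 0, 0, 0, -0.6, 0, 0, 0, 0, 0, -0.6, 0, 0, 0, 0, 0, -0.4, 0, 0, 0, 0, 0, -0.1, 0, 0, 0, 0, 0, -0.04, 0, 0, 0, 0, 0, -0.04, 0, 0, 0]'

```text
clock: 6.0
ee_pos: [0.4927, 0.287, 0.0408]
ee_rot: [2.25, -2.189, 0.0]
ft_force: [0.2, 0.5, -7.3]
opening: 0.0588
```

jog_arm --moves '[0, 0, -0.2, 0, 0, 0, 0, 0, -0.12, 0, 0, 0, 0, 0, -0.1, 0, 0, 0, 0, 0, -0.08, 0, 0, 0]'

```text
clock: 6.33
ee_pos: [0.4944, 0.2885, 0.029]
ee_rot: [-2.252, 2.187, -0.002]
ft_force: [-11.5, -2.8, 19.5]
opening: 0.059
```

jog_arm --moves '[0, 0, 0, 0, 0, 0, 0, 0, 0, 0, 0, 0]'

```text
clock: 6.5
ee_pos: [0.495, 0.2893, 0.0307]
ee_rot: [-2.251, 2.184, -0.002]
ft_force: [-0.6, 0.2, -8.0]
opening: 0.0589
```

jog_arm --moves '[0, 0, 0, 0, 0, 0, 0, 0, 0, 0, 0, 0, 0, 0, 0, 0, 0, 0, 0, 0, 0, 0, 0, 0, 0, 0, 0, 0, 0, 0]' --fingers 1

```text
clock: 6.92
ee_pos: [0.5003, 0.2935, 0.0364]
ee_rot: [-2.244, 2.17, -0.007]
ft_force: [0.1, 0.0, 0.1]
opening: 0.0855
```

jog_arm --moves '[0, 0, 0.3, 0, 0, 0, 0.06, 0.05, 0.6, 0, 0, 0, 0.06, 0.05, 0.7, 0, 0, 0, 0.06, 0.05, 0.7, 0, 0, 0, 0.06, 0.05, 0.7, 0, 0, 0, 0, 0, 0.7, 0, 0, 0, 0, 0, 0.6, 0, 0, 0, 0, -0.4, 0.3, 0, 0, 0, -0.14, -0.8, 0, 0, 0, 0, -0.14, -0.8, 0, 0, 0, 0, -0.14, -0.8, 0, 0, 0, 0, -0.14, -0.8, 0, 0, 0, 0, -0.14, -0.8, 0, 0, 0, 0, -0.14, -0.8, 0, 0, 0, 0, -0.14, -0.8, 0, 0, 0, 0, -0.14, -0.8, 0, 0, 0, 0, -0.14, -0.8, 0, 0, 0, 0, -0.14, -0.8, 0, 0, 0, 0, 0, -0.2, 0, 0, 0, 0, 0, 0, 0, 0, 0, 0]'

```text
clock: 8.58
ee_pos: [0.4581, 0.0232, 0.1909]
ee_rot: [-2.239, 2.163, -0.011]
ft_force: [-0.2, -0.5, -0.4]
opening: 0.0857
```

```bash
python3 - <<'E'
from h import *
im=viewer.camera("top")[:,:,::-1];cv2.imwrite("pics/t1.png",im)
E
python3 w.py
```

```text
8.9333 [0.45898053 0.02566585 0.19045958] [-2.24349905  2.15868324 -0.01026883] 0.08507030872816063 [ 0.47413942 -0.12740667  0.42902446] [0.30973944 0.64395862 0.59356838] [ -0.09 -23.94  16.97   3.76   0.05  -0.  ] [-0.045  0.048  0.   ]
```

View pics/t1.png

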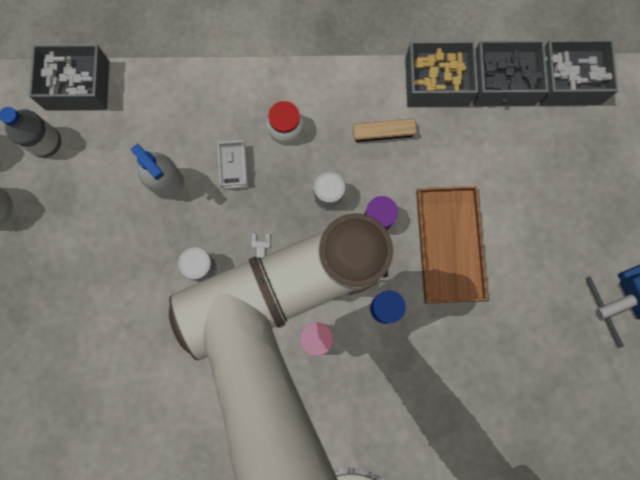

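Tin 2 stands upright at about (195,263). The arm is over tin 3, and I start down.

jog_arm --moves '[-0.06, 0.0, -0.3, -0.2, 0.2, 0, -0.02, 0, -0.6, 0, 0, 0, -0.02, 0, -0.6, 0, 0, 0, -0.02, 0, -0.6, 0, 0, 0, -0.02, 0, -0.5, 0, 0, 0, -0.02, 0, -0.1, 0, 0, 0]'

```text
clock: 9.43
ee_pos: [0.4552, 0.0293, 0.105]
ee_rot: [-2.27, 2.171, -0.012]
ft_force: [-0.4, -0.2, 0.1]
opening: 0.085
```

jog_arm --moves '[0, -0.06, -0.5, 0, 0, 0, 0, -0.02, -0.6, 0, 0, 0, 0, -0.02, -0.6, 0, 0, 0, 0, -0.02, -0.5, 0, 0, 0, 0, -0.02, -0.2, 0, 0, 0, 0, 0, -0.04, 0, 0, 0]'

```text
clock: 9.93
ee_pos: [0.4563, 0.0277, 0.028]
ee_rot: [2.274, -2.161, 0.013]
ft_force: [0.3, -0.2, 0.7]
opening: 0.0853
```

jog_arm --moves '[0, 0, 0.05, 0, 0, 0, 0, 0, 0, 0, 0, 0, 0, 0, 0, 0, 0, 0, 0, 0, -0.02, 0, 0, 0, 0, 0, -0.02, 0, 0, 0, 0, 0, -0.02, 0, 0, 0]' --fingers 0

```text
clock: 10.43
ee_pos: [0.4579, 0.0289, 0.0304]
ee_rot: [2.278, -2.162, 0.016]
ft_force: [-0.5, 0.2, 3.3]
opening: 0.059
```

jog_arm --moves '[0, 0, 0.1, 0, 0, 0, 0, 0, 0.3, 0, 0, 0, 0, 0, 0.5, 0, 0, 0, 0, 0, 0.6, 0, 0, 0, 0, 0, 0.6, 0, 0, 0, 0, 0, 0.6, 0, 0, 0, 0, 0, 0.6, 0, 0, 0, 0, 0, 0.3, 0, 0, 0, 0, 0, 0, 0, 0, 0, 0, 0, 0, 0, 0, 0]'

```text
clock: 11.27
ee_pos: [0.4526, 0.0271, 0.1423]
ee_rot: [2.27, -2.162, 0.008]
ft_force: [0.3, -0.4, -3.5]
opening: 0.0593
```

```bash
python3 w.py
```

```text
11.5667 [0.45242068 0.02689637 0.14124575] [ 2.26877405 -2.16024556  0.00721304] 0.05923634723330535 [ 0.05783454 -0.12865288 -3.52579831] [0.34570924 0.27663743 0.53429321] [-0.000e+00 -2.701e+01  1.630e+01  3.790e+00 -2.000e-02 -0.000e+00] [ 0.009 -0.021 -0.001]
```

Tin 3 weighs about 0.36 kg, so it is light. I carry it to the tray's near spot at (0.477, -0.211).

jog_arm --moves '[0, -0.3, 0.5, 0, 0, 0, 0.06, -0.6, 0.3, 0, 0, 0, 0.1, -0.8, 0, 0, 0, 0, 0.1, -0.8, 0, 0, 0, 0, 0.1, -0.8, 0, 0, 0, 0, 0.1, -0.8, 0, 0, 0, 0, 0.1, -0.8, 0, 0, 0, 0, 0.1, -0.8, 0, 0, 0, 0, 0.05, -0.6, 0, 0, 0, 0, 0.05, -0.5, 0, 0, 0, 0, 0, -0.2, 0, 0, 0, 0, 0, 0, 0, 0, 0, 0, 0, 0, 0, 0, 0, 0]'

```text
clock: 12.65
ee_pos: [0.4726, -0.1924, 0.1576]
ee_rot: [2.263, -2.149, -0.01]
ft_force: [-0.1, 0.1, -3.5]
opening: 0.0592
```

```bash
python3 w.py; python3 - <<'E'
from h import *
im=viewer.camera("scene")[:,:,::-1].copy()
for p in((.532,-.21,.004),(.477,-.211,.004)):
    cv2.circle(im,tuple(int(v) for v in proj("scene",np.array(p)).round()),2,(0,255,0),-1)
cv2.imwrite("pics/s2.png",im)
E
```

```text
12.95 [ 0.47309771 -0.19172309  0.15845228] [ 2.26581616 -2.14729177 -0.00786371] 0.059083078229281195 [ 0.06002192 -0.08655077 -3.03244842] [0.21703613 0.4577613  0.44234589] [ -0.05 -31.98  17.32   4.05  -0.05  -0.  ] [ 0.011 -0.054 -0.019]
```

View pics/s2.png

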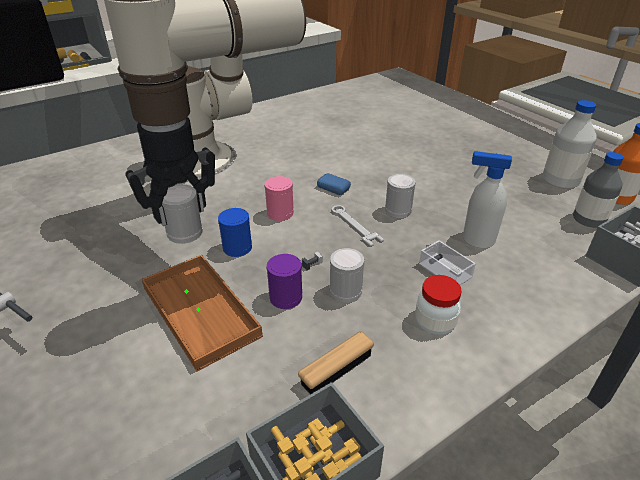

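The scene view shows tin 3 held upright and the tray marker near the floor's centre. I correct the position and lower.

jog_arm --moves '[0.08, -0.4, 0, 0.07, -0.07, 0, 0.04, -0.25, 0, 0.07, -0.07, 0, 0, 0, -0.4, 0, 0, 0, 0, 0, -0.6, 0, 0, 0, 0, 0, -0.6, 0, 0, 0, 0, 0, -0.4, 0, 0, 0, 0, 0, -0.1, 0, 0, 0, 0, 0, -0.03, 0, 0, 0]'

```text
clock: 13.67
ee_pos: [0.4791, -0.2115, 0.0953]
ee_rot: [-2.281, 2.156, -0.003]
ft_force: [0.0, -0.6, -2.9]
opening: 0.059
```

jog_arm --moves '[0, 0, -0.4, 0, 0, 0, -0.03, 0, -0.6, 0, 0, 0, -0.03, 0, -0.4, 0, 0, 0, 0, 0, -0.15, 0, 0, 0, 0, 0, -0.05, 0, 0, 0, 0, 0, -0.03, 0, 0, 0]'

```text
clock: 14.17
ee_pos: [0.4821, -0.2125, 0.0499]
ee_rot: [-2.279, 2.149, -0.018]
ft_force: [0.3, 0.3, -3.3]
opening: 0.0594
```

jog_arm --moves '[-0.15, 0.03, -0.15, 0, 0, 0, -0.04, 0, -0.2, 0, 0, 0, -0.02, 0, -0.12, 0, 0, 0, 0, 0, -0.06, 0, 0, 0]'

```text
clock: 14.5
ee_pos: [0.4775, -0.2119, 0.0358]
ee_rot: [-2.277, 2.146, -0.026]
ft_force: [0.2, -0.3, -3.2]
opening: 0.0591
```

jog_arm --moves '[0, 0, -0.07, 0, 0, 0, 0, 0, -0.06, 0, 0, 0, 0, 0, -0.05, 0, 0, 0]'

```text
clock: 14.75
ee_pos: [0.4784, -0.2118, 0.0344]
ee_rot: [-2.281, 2.144, -0.028]
ft_force: [-3.6, 1.9, 8.6]
opening: 0.0588
```

Contact at z = 0.0344, as predicted. I release.

jog_arm --moves '[0, 0, -0.03, 0, 0, 0, 0, 0, -0.03, 0, 0, 0, 0, 0, -0.03, 0, 0, 0, 0, 0, 0, 0, 0, 0]' --fingers 1

```text
clock: 15.08
ee_pos: [0.4813, -0.2123, 0.034]
ee_rot: [-2.28, 2.14, -0.037]
ft_force: [-1.1, 0.5, -1.1]
opening: 0.0855
```

jog_arm --moves '[0, 0, 0.2, 0, 0, 0, 0, 0, 0.5, 0, 0, 0, 0, 0, 0.7, 0, 0, 0, 0, 0, 0.7, 0, 0, 0]'

```text
clock: 15.42
ee_pos: [0.478, -0.212, 0.0948]
ee_rot: [-2.284, 2.145, -0.023]
ft_force: [0.8, 0.0, -0.2]
opening: 0.0849
```

jog_arm --moves '[0, 0, 0.8, 0, 0, 0, 0, 0, 0.8, 0, 0, 0, 0, 0, 0.8, 0, 0, 0, 0.2, 0.3, 0.5, 0, 0, 0, 0.48, 0.75, 0, 0, 0, 0, 0.48, 0.75, 0, 0, 0, 0, 0.48, 0.75, 0, 0, 0, 0, 0.48, 0.75, 0, 0, 0, 0, 0.48, 0.75, 0, 0, 0, 0, 0.48, 0.75, 0, 0, 0, 0, 0.48, 0.75, 0, 0, 0, 0, 0.48, 0.75, 0, 0, 0, 0, 0.48, 0.75, 0, 0, 0, 0, 0.48, 0.6, 0, 0, 0, 0, 0.1, 0.1, 0, 0, 0, 0, 0, 0, 0, 0, 0, 0, 0, 0, 0, 0, 0, 0]'

```text
clock: 16.83
ee_pos: [0.6384, 0.0305, 0.1999]
ee_rot: [-2.273, 2.14, -0.047]
ft_force: [-0.4, -0.4, 0.1]
opening: 0.0855
```

```bash
cat > r.py <<'E'
from h import *
from scipy.spatial.transform import Rotation as Ro
s=manip.read_state();v=s["ee_rot"];R=Ro.from_rotvec(v)
y=R.apply([1,0,0]);d=np.array([0,-1,0.]) if y[1]<0 else np.array([0,1.,0])
D=Ro.from_matrix(np.array([d,np.cross([0,0,-1],d),[0,0,-1]]).T)
print(s["ee_pos"].round(4),s["opening"],s["ft_force"].round(1),"turn units",((D*R.inv()).as_rotvec()/np.radians(5)).round(2))
E
python3 r.py
```

```text
[0.6384 0.0305 0.1999] 0.08550837948418027 [-0.4 -0.4  0.1] turn units [ 0.09  0.4  -0.69]
```

jog_arm --moves '[0.05, 0.05, -0.3, 0.05, 0.2, -0.3, 0, 0, -0.6, 0.04, 0.2, -0.3, 0, 0, -0.6, 0, 0, 0, 0, 0, -0.6, 0, 0, 0, 0, 0, -0.6, 0, 0, 0, 0, 0, -0.1, 0, 0, 0]'

```text
clock: 17.33
ee_pos: [0.6364, 0.0267, 0.1095]
ee_rot: [2.208, -2.231, -0.01]
ft_force: [-0.6, -0.6, -1.0]
opening: 0.0852
```

```bash
python3 r.py
```

```text
[0.6364 0.0267 0.1095] 0.0852493094895009 [-0.6 -0.6 -1. ] turn units [-0.03 -0.07  0.12]
```

jog_arm --moves '[0.13, 0.2, 0, 0, 0, 0, 0, 0, -0.3, 0, 0, 0, 0, 0, -0.6, 0, 0, 0, 0, 0, -0.6, 0, 0, 0, 0, 0, -0.5, 0, 0, 0, 0, 0, -0.4, 0, 0, 0, 0, 0, -0.05, 0, 0, 0]'

```text
clock: 17.92
ee_pos: [0.6423, 0.0313, 0.0329]
ee_rot: [-2.202, 2.24, 0.009]
ft_force: [0.1, -0.5, -0.3]
opening: 0.0855
```

jog_arm --moves '[0, 0, -0.08, 0, 0, 0, 0, 0, -0.03, 0, 0, 0, 0, 0, -0.03, 0, 0, 0, 0, 0, -0.02, 0, 0, 0, 0, 0, -0.02, 0, 0, 0, 0, 0, -0.02, 0, 0, 0]' --fingers 0

```text
clock: 18.42
ee_pos: [0.6437, 0.0319, 0.0302]
ee_rot: [-2.2, 2.238, 0.006]
ft_force: [-2.0, 0.8, 0.7]
opening: 0.059
```

jog_arm --moves '[0, 0, 0.1, 0, 0, 0, 0, 0, 0.3, 0, 0, 0, 0, 0, 0.5, 0, 0, 0, 0, 0, 0.6, 0, 0, 0, 0, 0, 0.6, 0, 0, 0, 0, 0, 0.6, 0, 0, 0, 0, 0, 0.6, 0, 0, 0, 0, 0, 0.3, 0, 0, 0, 0, 0, 0, 0, 0, 0, 0, 0, 0, 0, 0, 0]'

```text
clock: 19.25
ee_pos: [0.6384, 0.0306, 0.1392]
ee_rot: [2.195, -2.242, -0.018]
ft_force: [-0.4, -0.3, -4.2]
opening: 0.059
```

```bash
python3 w.py; python3 r.py
```

```text
19.55 [0.63808176 0.03041303 0.13798447] [ 2.19331755 -2.24033054 -0.01928027] 0.059131528082811406 [-0.32142578 -0.23727922 -4.12011665] [0.3967741  0.44501236 0.77290141] [-1.000e-02 -4.529e+01  1.865e+01  4.360e+00 -5.000e-02 -0.000e+00] [-0.062 -0.096 -0.003]
[0.6381 0.0304 0.138 ] 0.059131528082811406 [-0.1 -0.7 -3.7] turn units [-0.05 -0.15  0.24]
```

Tin 1 weighs about 0.42 kg, so tin 2 is the heavy one. I carry tin 1 to the tray's far spot at (0.587, -0.209).

jog_arm --moves '[0, -0.3, 0.5, 0, 0, 0, -0.1, -0.6, 0.3, 0, 0, 0, -0.17, -0.8, 0, 0, 0, 0, -0.17, -0.8, 0, 0, 0, 0, -0.17, -0.8, 0, 0, 0, 0, -0.17, -0.8, 0, 0, 0, 0, -0.17, -0.8, 0, 0, 0, 0, -0.17, -0.8, 0, 0, 0, 0, -0.17, -0.7, 0, 0, 0, 0, -0.15, -0.6, 0, 0, 0, 0, -0.1, -0.4, 0, 0, 0, 0, -0.1, -0.3, 0, 0, 0, 0, 0, 0, 0, 0, 0, 0, 0, 0, 0, 0, 0, 0]'

```text
clock: 20.72
ee_pos: [0.5831, -0.2087, 0.153]
ee_rot: [2.19, -2.229, -0.035]
ft_force: [0.2, 0.1, -4.0]
opening: 0.0589
```

```bash
python3 r.py
```

```text
[ 0.5831 -0.2087  0.153 ] 0.05892235753828045 [ 0.2  0.1 -4. ] turn units [-0.05 -0.32  0.2 ]
```

jog_arm --moves '[0.1, 0, -0.3, 0, -0.16, 0.1, 0.03, 0, -0.6, 0, -0.16, 0.1, 0, 0, -0.6, 0, 0, 0, 0, 0, -0.6, 0, 0, 0, 0, 0, -0.6, 0, 0, 0, 0, 0, -0.2, 0, 0, 0, 0, 0, -0.04, 0, 0, 0]'

```text
clock: 21.3
ee_pos: [0.5916, -0.2024, 0.064]
ee_rot: [-2.226, 2.205, -0.006]
ft_force: [0.4, -0.1, -4.4]
opening: 0.0592
```

jog_arm --moves '[-0.15, -0.2, 0, 0, 0, 0, -0.02, -0.02, -0.3, 0, 0, 0, -0.02, -0.02, -0.3, 0, 0, 0, -0.02, -0.02, -0.2, 0, 0, 0, 0, 0, -0.05, 0, 0, 0]'

```text
clock: 21.72
ee_pos: [0.5876, -0.21, 0.0398]
ee_rot: [-2.226, 2.199, -0.014]
ft_force: [0.0, 0.6, -5.0]
opening: 0.0589
```

jog_arm --moves '[0, 0, -0.15, 0, 0, 0, 0, 0, -0.08, 0, 0, 0, 0, 0, -0.06, 0, 0, 0, 0, 0, -0.05, 0, 0, 0]'

```text
clock: 22.05
ee_pos: [0.5884, -0.2102, 0.0343]
ee_rot: [-2.229, 2.198, -0.016]
ft_force: [-2.1, 1.1, 1.5]
opening: 0.0591
```

jog_arm --moves '[0, 0, -0.03, 0, 0, 0, 0, 0, -0.03, 0, 0, 0, 0, 0, -0.03, 0, 0, 0, 0, 0, 0, 0, 0, 0]' --fingers 1

```text
clock: 22.38
ee_pos: [0.592, -0.211, 0.0348]
ee_rot: [-2.227, 2.193, -0.029]
ft_force: [-0.1, -0.0, -0.3]
opening: 0.0859
```

jog_arm --moves '[0, 0, 0.2, 0, 0, 0, 0, 0, 0.5, 0, 0, 0, 0, 0, 0.7, 0, 0, 0, 0, 0, 0.7, 0, 0, 0, 0, 0, 0.8, 0, 0, 0, 0, 0, 0.8, 0, 0, 0, 0, 0, 0.6, 0, 0, 0, -0.1, 0.4, 0.4, 0, 0, 0, -0.12, 0.8, 0, 0, 0, 0, -0.12, 0.8, 0, 0, 0, 0, -0.12, 0.8, 0, 0, 0, 0, -0.12, 0.8, 0, 0, 0, 0, -0.12, 0.8, 0, 0, 0, 0, -0.12, 0.8, 0, 0, 0, 0, 0, 0, 0, 0, 0, 0]'

```text
clock: 23.63
ee_pos: [0.5645, -0.0482, 0.1879]
ee_rot: [-2.219, 2.195, -0.037]
ft_force: [-1.1, 0.0, 0.4]
opening: 0.0852
```

```bash
python3 - <<'E'
from h import *
a=viewer.camera("top")[:,:,::-1];b=viewer.camera("scene")[:,:,::-1]
cv2.imwrite("pics/t3.png",np.hstack([cv2.resize(a,(400,300),interpolation=3),cv2.resize(b,(400,300),interpolation=3)]))
cv2.imwrite("pics/t3full.png",a)
x0,y0=195-28,263-28
g=cv2.resize(cv2.cvtColor(np.ascontiguousarray(a[y0:y0+56,x0:x0+56]),6),None,fx=6,fy=6,interpolation=2)
c=cv2.HoughCircles(cv2.GaussianBlur(g,(0,0),4),cv2.HOUGH_GRADIENT,1,60,param1=40,param2=12,minRadius=80,maxRadius=118)
for q in c[0][:2]: print(q,ray("top",((q[0]+.5)/6-.5+x0,(q[1]+.5)/6-.5+y0),.08).round(4))
E
python3 r.py
```

```text
[165.5 169.5  93.9] [0.4938 0.2884 0.08  ]
[ 0.5651 -0.0505  0.1879] 0.0857540685840398 [0.1 0.5 0.3] turn units [ 0.04  0.36 -0.11]
```

View pics/t3.png

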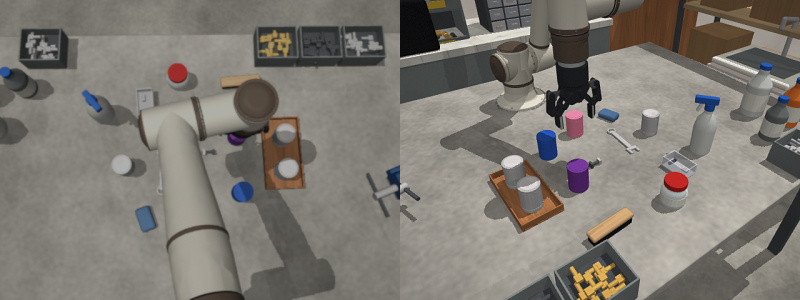

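Both light tins stand upright in the tray. Heavy tin 2 is at (0.494, 0.288), so I go there.

jog_arm --moves '[-0.1, 0.5, 0, 0, 0.18, 0, -0.17, 0.8, 0, 0, 0.18, 0, -0.17, 0.8, 0, 0, 0, 0, -0.17, 0.8, 0, 0, 0, 0, -0.17, 0.8, 0, 0, 0, 0, -0.17, 0.8, 0, 0, 0, 0, -0.17, 0.8, 0, 0, 0, 0, -0.17, 0.8, 0, 0, 0, 0, -0.17, 0.8, 0, 0, 0, 0, -0.17, 0.8, 0, 0, 0, 0, -0.17, 0.8, 0, 0, 0, 0, -0.17, 0.8, 0, 0, 0, 0, -0.17, 0.8, 0, 0, 0, 0, -0.17, 0.8, 0, 0, 0, 0, 0, 0, 0, 0, 0, 0, 0, 0, 0, 0, 0, 0]'

```text
clock: 25.07
ee_pos: [0.496, 0.278, 0.187]
ee_rot: [2.202, -2.233, 0.003]
ft_force: [-0.5, -0.6, -0.8]
opening: 0.085
```

```bash
python3 r.py
```

```text
[0.496 0.278 0.187] 0.08503480567935173 [-0.5 -0.6 -0.8] turn units [ 0.07 -0.03  0.16]
```

jog_arm --moves '[-0.06, 0.3, -0.3, 0, 0, 0, -0.03, 0, -0.6, 0, 0, 0, -0.03, 0, -0.6, 0, 0, 0, -0.03, 0, -0.6, 0, 0, 0, -0.02, 0, -0.3, 0, 0, 0, -0.02, 0, -0.04, 0, 0, 0]'

```text
clock: 25.57
ee_pos: [0.4923, 0.2833, 0.1098]
ee_rot: [2.193, -2.244, 0.004]
ft_force: [0.9, -0.1, -0.0]
opening: 0.0854
```

jog_arm --moves '[0.04, 0.15, 0, 0, 0, 0, 0, 0, -0.3, 0, 0, 0, 0, 0, -0.6, 0, 0, 0, 0, 0, -0.6, 0, 0, 0, 0, 0, -0.5, 0, 0, 0, 0, 0, -0.4, 0, 0, 0, 0, 0, -0.05, 0, 0, 0]'

```text
clock: 26.15
ee_pos: [0.498, 0.29, 0.0367]
ee_rot: [-2.188, 2.243, -0.005]
ft_force: [-0.5, -0.2, 0.5]
opening: 0.0856
```

jog_arm --moves '[-0.12, -0.05, -0.2, 0, 0, 0, -0.02, -0.03, -0.06, 0, 0, 0, 0, 0, -0.03, 0, 0, 0]'

```text
clock: 26.4
ee_pos: [0.4947, 0.2883, 0.0285]
ee_rot: [-2.186, 2.241, -0.006]
ft_force: [0.4, -0.8, 0.6]
opening: 0.0857
```

jog_arm --moves '[0, 0, -0.02, 0, 0, 0, 0, 0, -0.02, 0, 0, 0, 0, 0, -0.02, 0, 0, 0, 0, 0, -0.02, 0, 0, 0, 0, 0, -0.02, 0, 0, 0, 0, 0, -0.02, 0, 0, 0]' --fingers 0 --force 70

```text
clock: 26.9
ee_pos: [0.4955, 0.2892, 0.0289]
ee_rot: [-2.185, 2.237, -0.007]
ft_force: [-1.9, 0.1, 6.1]
opening: 0.0586
```

jog_arm --moves '[0, 0, 0.1, 0, 0, 0, 0, 0, 0.3, 0, 0, 0, 0, 0, 0.5, 0, 0, 0, 0, 0, 0.6, 0, 0, 0, 0, 0, 0.6, 0, 0, 0, 0, 0, 0.6, 0, 0, 0, 0, 0, 0.6, 0, 0, 0, 0, 0, 0.6, 0, 0, 0, 0, 0, 0.6, 0, 0, 0, 0, 0, 0.6, 0, 0, 0, 0, 0, 0.3, 0, 0, 0, 0, 0, 0, 0, 0, 0, 0, 0, 0, 0, 0, 0]'

```text
clock: 27.98
ee_pos: [0.4805, 0.2785, 0.1802]
ee_rot: [2.164, -2.243, -0.012]
ft_force: [-0.1, -0.1, -7.5]
opening: 0.0586
```

```bash
python3 w.py; python3 r.py
```

```text
28.2833 [0.48084991 0.27856683 0.18008041] [ 2.16447402 -2.2414308  -0.01102318] 0.058874671818973386 [-0.03432975 -0.19016337 -7.35989183] [0.41091639 0.4021212  0.46870018] [-1.000e-02 -3.870e+01  1.999e+01  4.870e+00 -1.200e-01 -0.000e+00] [ 0.038 -0.075  0.004]
[0.4808 0.2786 0.1801] 0.058874671818973386 [-0.2  0.3 -6.6] turn units [ 0.15 -0.27  0.4 ]
```

```bash
python3 - <<'E'
from h import *
a=viewer.camera("top")[:,:,::-1];b=viewer.camera("scene")[:,:,::-1]
cv2.imwrite("pics/end.png",np.hstack([cv2.resize(a,(400,300),interpolation=3),cv2.resize(b,(400,300),interpolation=3)]))
s=manip.read_state();print(s["ee_pos"],s["qd"].round(3))
E
```

```text
[0.48104795 0.27873556 0.18051111] [-0.    -0.004  0.004  0.001  0.     0.001]
```

View pics/end.png

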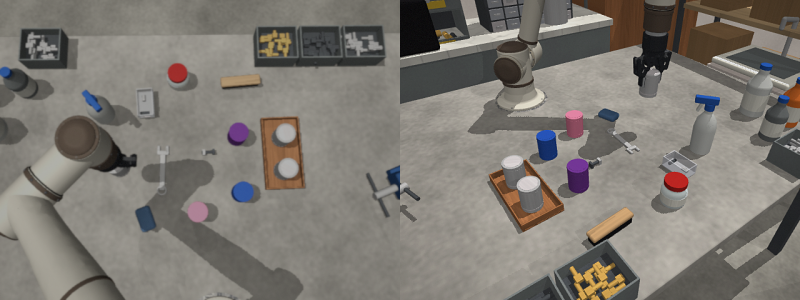

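Both light tins stand upright inside the tray, the other things have not moved, and the heavy tin is held aloft.

```bash
python3 -c "
from station import workorder
print(workorder.sign_off())"
```

```text
the job is handed in; nothing more can be done
None
```

The job is done and handed in at about 28 s: the two lighter tins are in the tray, and the arm is holding the heaviest.

- **Weights:** I lifted all three. Tin 2, the one that stood at about (0.50, 0.30), read about 0.79 kg, and 0.75 kg when lifted again. The other two read about 0.36 kg and 0.42 kg.
- **Tray:** the last picture shows both light tins upright on the tray floor, and nothing else appears to have moved.
- **Held tin:** its base is about 15 cm above the bench, the arm is practically still, and the tool leans about 1.5° from vertical.
- **Imperfections:** when I set the heavy tin back down after the first weighing, I pressed on the bench with about 20 N. I then let go of it about 2 mm or slightly more above the surface. It stayed upright, about 12 mm from where it began.

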